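# Square up the swing stop on a setup plate

### The arm

A 6-joint arm with a two-finger parallel gripper is mounted at the origin on the work surface. World frame = base frame: x ahead of the robot, y to its left, z up, the work surface at z = 0. Lengths are in mm, angles in rad, forces in N, time in s.
With the tool pointing down it reaches from about 325 to 925 mm from the base axis. Payload 3.1 kg.
Tool frame: the origin (TCP) lies midway between the tips of the shut fingers; the grasp point (between the pads) lies 19 mm behind it (arm.pinch_z is the distance from the TCP to the grasp point, in mm); z points along the fingers, y is the line along which they close (so a half turn about z gives the same grasp; the last joint's range is limited). The gripper opens to 85 mm and grips with 20 to 120 N. Pads are 22 mm wide; open, the fingers measure 114 mm over their backs; the gripper's body (76 mm by 85 mm) begins 54 mm behind the grasp point. The pads swing forward as they close: fully open they stand 13 mm farther back than shut.
Start: joints at [1.068, 0.217, 1.613, -0, 1.311, -0.112], TCP at [238.063, 577.897, 231.3] pointing down, gripper open.
Joint ranges: [-2.75, 2.75], [-0.78, 2.1], [0.31, 2.55], [-1.13, 4.27], [0.13, 2.63], [-2.58, 2.58]. Speed limits (rad/s): [2.79, 2.79, 3.14, 3.14, 3.14, 3.14].

### API

Orientations are given as a unit quaternion [w, x, y, z].
In Python, from cell import arm, viewer, recognise, pinpoint gives the robot as it stands. Calls block until the motion is done:
- arm.movep(position, orientation): joint-space move of the TCP to a pose.
- arm.move_l(position, rate=150, ori=None, contact_N=None): straight line of the TCP; ori=None keeps the orientation; rate is the mean speed in mm/s. With contact_N (N) it stops when the force on the tool has changed by that much, and returns True; else False.
- arm.goto_joints(angles): joint-space move.
- arm.set_gripper(opening, strength=None): opening from 0.0 (shut) to 1.0 (fully open); strength is the grip in N (None keeps the last); returns when the fingers have stopped.
- arm.pause(seconds).
- arm.inverse_kinematics(position, orientation): joint angles nearest the present ones, or None.
- viewer.read_camera(name): name is "side" or "top"; returns a dict with "img" (384x512x3 uint8, red, green, blue), "depth" (384x512 float32, mm along the optical axis (not along the pixel's ray), 0 where there is no reading), "K" (3x3 intrinsics, pixels), "world_to_cam" (4x4, takes a point from world to camera coordinates). Camera axes: x right, y down, z forward; pixel columns grow to the right and rows downward; lengths in mm; the calibration is good to about 2 mm. A picture is of the moment at which its call begins.
A pose or a line that the arm cannot do raises arm.MotionError and nothing moves.
- arm.finish_job(): hands the job in; it is judged then, once.
Trained networks look in a picture, given as the dict that the camera call returned (one of the last four; its "shot" number tells which), for a name from the list of things; names that differ only in an ending like _2 or _b are one class to them, and where a whole thing is asked for, a point or a joint stands for the part that bears it (a point fixed in the world has none). Each returns a list of dicts, best first, with "score" (0 to 1); they miss things now and then, are a little off and sometimes report something else, mostly with a low value. They report only what shows in the picture. A call takes as long as a camera call. They do not tell look-alikes from the thing itself.
- recognise(name, picture): "point" ([x, y, z] in mm, in the coordinates of the camera as it stood for that picture, good to about 4 mm: the middle of the surface that is visible of it).
- pinpoint(name, picture): "point" ([x, y, z] in mm, in the coordinates of the camera as it stood for that picture, good to about 4 mm: a listed point, or the origin of a listed thing).
Readings, each from a call of its own:
- arm.get_time(): time.
- arm.get_joints(): joint angles.
- arm.get_dq(): joint speeds.
- arm.get_joint_efforts(): joint torques, N m.
- arm.get_ee_pos(): TCP position.
- arm.get_orientation(): TCP orientation.
- arm.get_force(): force on the tool from outside, world axes, zero at the start.
- arm.get_torque(): the same for the moment, N m.
- arm.get_grip_width(): opening from 0.0 (shut) to 1.0 (fully open).
- arm.get_grip_force(): force on a finger pad.
Only numpy, scipy, OpenCV 4.12 (cv2) and the standard library are available. Lean on these libraries where they do the work, as an engineer would, in place of code of your own. Each camera call takes 0.05 s, during which the arm holds its last target. There are 200 camera calls.

### The job

Pick up the engineer's square by its black grip and press it gently into the corner of the setup plate, one outer face flat against the fence strip and the other flat against the swing stop's strip, so that the square brings the stop round until both faces sit flush with no gap, and hold it there for about a second. Move the stop only with the square, not with the gripper, leave the other things alone, then lay the square back flat on the middle of its blue pad and let go, with the stop left square to the fence.

Things in the scene. Friction and masses are not known exactly. Their poses are not given: they have to be found in the camera images.
- square: Steel engineer's square lying flat, 0.36 to 0.59 kg: an L in a 130 x 130 mm outline, legs 28 mm wide, 18 mm high, with a diagonal brace. Origin: centre of the outline, on the underside. Outer working faces: 65 mm along its +x (leg running along y) and 65 mm along its +y (leg running along x), meeting in the outer corner (+65, +65).
- square_grip (a point): Point in the square's black upright grip, 44 mm above the square's underside, at (+17, +17) mm in its frame, axes as the square's. The grip is 50 mm along x, 16 mm along y, its top 18 mm above this point; pinch it across y here. The leg tops are 26 mm below this point.
- pad: Flat blue rest pad, 180 x 180 mm, 4 mm thick, fixed to the bench; origin at the centre of its underside, z up. The square starts on it.
- fixture: Fixed setup plate, 280 x 280 x 12 mm; origin at the centre of its underside, x and y along its edges, z up. Fence at its +x side, swing stop at its +y side. The square goes in the inside corner between them, its x, y along the plate's x, y (outer corner to +x +y). Off the strips the plate is clear to its -x and -y edges. The square may lie on the plate or be held just above it.
- fence: Yellow bar fixed along the plate's y, 30 x 250 mm, 36 mm high. Origin: on the bar's face that looks to the plate's -x, mid-length, at plate top, (+85, -15, 12) mm in the plate's frame. In front is a rigid parallel steel strip, 30 mm high, from plate y -135 to +55: the face to press on. Press lightly, about 8 N on each face at the end (friction carries part); over 30 N dents it.
- fence_face (a point): Nominal middle of the fence strip's contact face, 14 mm in front of the bar's face, 15 mm above the plate's top, axes as the plate's. The strip is screwed out differently every time: its true face lies anywhere within 10 mm either side of this point along the plate's x (not reported; find it by touch or sight).
- swing_stop: Orange arm on a stiff vertical pivot (friction 0.15 N m, stays where left). Origin: pivot axis at plate top, (+53, +85, 12) mm in the plate's frame, in the arm's bare face, which looks to its -y. Arm: along its -x to 155 mm, 24 mm wide, top 38 mm above the plate. Square when its axes are parallel to the plate's; starts with the free end leaning 0.08 to 0.2 rad into the corner.
- stop_face (a point): Nominal point of the stop strip's contact face, across from the pivot, 14 mm in front of the arm's bare face (its -y), 15 mm above the plate's top, axes as the arm's. The strip, 30 mm high, runs along the arm; it is screwed out differently every time: its true face is within 10 mm either side along the arm's y (not reported). Same 30 N limit as the fence.
- stop_tip (a point): Free end of the stop arm, in its bare face, 150 mm from the pivot, 15 mm above the plate's top. A square held flat on the fence strip and slid to the plate's +y meets the stop near here first, swings it back clockwise with about 1 to 2 N, and comes to a rigid halt when flush, as the strip then bears across from the pivot.
- head_a: Grey cast engine head, 130 x 85 x 62 mm, origin under its centre; leave alone.
- head_b: Second grey cast engine head, 130 x 85 x 62 mm, origin under its centre; leave alone.
- oil_can: White can with a blue band, 56 mm across, 110 mm tall, origin under its centre; leave alone.
- collet: Steel tool holder standing on its flange, 60 mm across, 75 mm tall, origin under its centre; leave alone.
Not all that is in view belongs to the job. Leave any pink look-alike of the square alone.

How it is judged:
By the outcome, as a careful person would: the job done as asked, in the order asked, and still so for the second after the job is handed in, with the robot touching nothing.
It also fails if it takes over 72 s, if anything falls off the work surface, if the arm or the gripper's body presses on something with over 40 N, if the wrist force passes 120 N, or if a joint passes its speed limit or range.

## Working session

There is one attempt and no reset: what is moved stays moved. The work goes in short steps, each a Python script; the robot and the scene stay as the last script left them, time stands still between calls to the robot, and variables do not carry over. Pictures are saved under pics/ and viewed, at most 10 in all, crops included, and the job is handed in when it is done.

```bash
mkdir -p pics; ls
cat > h.py <<'E'
import numpy as np, cv2
from cell import arm, viewer, recognise, pinpoint
def w(pic,p):
    T=np.linalg.inv(pic["world_to_cam"]); return (T@np.r_[p,1])[:3]
def cloud(pic):
    d=pic["depth"].astype(float); K=pic["K"]; v,u=np.indices(d.shape)
    P=np.stack([(u-K[0,2])/K[0,0]*d,(v-K[1,2])/K[1,1]*d,d,np.ones_like(d)],-1)
    Q=(P@np.linalg.inv(pic["world_to_cam"]).T)[...,:3]; Q[d==0]=np.nan; return Q
def save(pic,n): cv2.imwrite(f"pics/{n}.png",pic["img"][...,::-1])
E
python3 - <<'E'
from h import *
np.set_printoptions(precision=1,suppress=True)
for c in("top","side"):
    p=viewer.read_camera(c); save(p,c+"0"); np.savez(c+"0.npz",**{k:p[k] for k in("img","depth","K","world_to_cam")})
    for n in "square square_grip pad fixture fence fence_face swing_stop stop_face stop_tip head_a oil_can collet".split():
        print(c,n,[(w(p,r["point"]),round(r["score"],2)) for r in pinpoint(n,p)[:3]])
print(arm.get_time(),arm.get_orientation())
E
```

```text
pics
top square [(array([539.5, 248. ,  -0.6]), 0.82), (array([817.1, 297.7,  -1.9]), 0.64)]
top square_grip [(array([253.1, 239. ,  38.5]), 0.79), (array([794.4, 286.7,  45. ]), 0.71), (array([550.1, 263.9,  52.3]), 0.61)]
top pad [(array([556.9, 236.1,  -2.3]), 0.98)]
top fixture [(array([ 582.3, -246.8,   -3.3]), 0.58)]
top fence [(array([ 667.8, -263. ,    7.2]), 0.55)]
top fence_face [(array([ 651.8, -260.9,   27. ]), 0.78), (array([ 579.9, -249.7,   -4.3]), 0.74)]
top swing_stop [(array([ 631.9, -158.3,   10.9]), 0.71)]
top stop_face []
top stop_tip [(array([ 483. , -179.4,   29.1]), 0.7)]
top head_a [(array([759.4,   6. ,   2.4]), 0.9), (array([520.2, 551.8,  -0.6]), 0.65)]
top oil_can [(array([ 456.2, -527.8,    4.7]), 0.94)]
top collet [(array([393.5,   1.8,  -1.2]), 0.75)]
side square [(array([816. , 299.2,   0.3]), 0.78), (array([540.6, 242.6,   3.8]), 0.71), (array([223.7, 234.8,  -2.4]), 0.64)]
side square_grip [(array([794.1, 286.5,  42.9]), 0.93), (array([249.6, 240.7,  46.9]), 0.81), (array([548.2, 264. ,  45.3]), 0.66)]
side pad [(array([553.1, 234.9,  -0.1]), 0.57), (array([ 666.3, -259. ,   10.6]), 0.44)]
side fixture [(array([ 581.5, -249.9,    0.8]), 0.74), (array([ 667.3, -259.3,   12.6]), 0.7)]
side fence [(array([ 481.3, -185.2,   25.4]), 0.62), (array([ 456.5, -531.5,   -1.6]), 0.58)]
side fence_face [(array([ 648.1, -262.5,   25.3]), 0.92)]
side swing_stop [(array([ 665.3, -262.3,   11.2]), 0.66), (array([ 628.6, -161.2,   11.2]), 0.61)]
side stop_face [(array([392. ,   2.4,  -3.6]), 0.46)]
side stop_tip [(array([ 457.6, -529.8,   -1.8]), 0.53), (array([ 648.7, -262. ,   27.9]), 0.2)]
side head_a [(array([760.9,   5.1,  -0.4]), 0.97), (array([516.8, 554.5,  -3.7]), 0.62)]
side oil_can [(array([ 458.5, -531.1,   -5.8]), 0.63)]
side collet [(array([390. ,  -0.4,  -2. ]), 0.8), (array([551.6, 269.3,  47.1]), 0.51)]
1.3 [ 0.   0.2  1.  -0. ]
```

```bash
python3 -c "
import cv2
for n in('top0','side0'):
    i=cv2.imread(f'pics/{n}.png'); cv2.imwrite(f'pics/{n}b.png',cv2.resize(i,(768,576),interpolation=cv2.INTER_CUBIC))"
```

```text
(no output)
```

View pics/top0b.png

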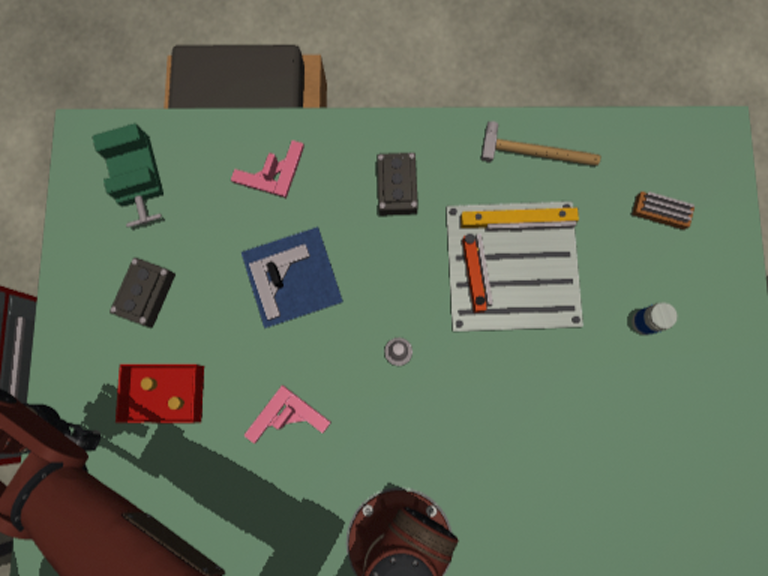

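View pics/side0b.png

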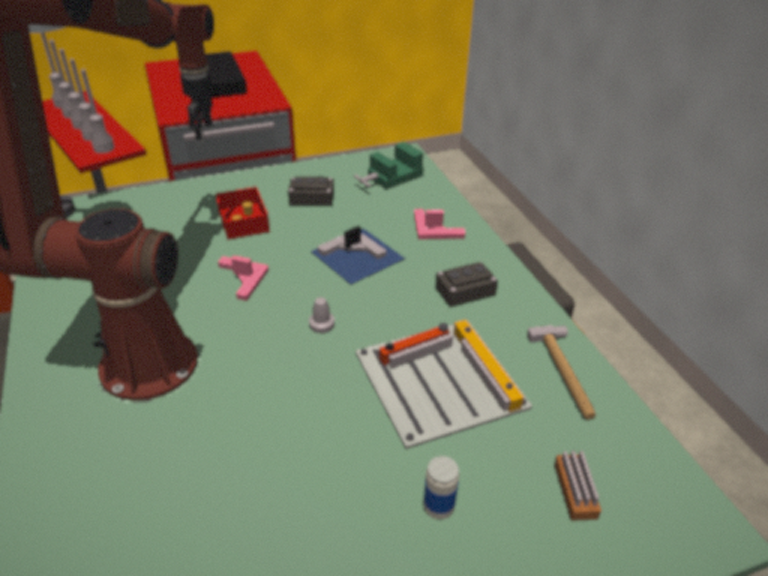

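The top view shows the square (grip at about (275,272)) on the blue pad, two pink look-alikes, and the plate at about (515,268) with the yellow fence and the leaning orange stop. The side view agrees. Next I'll fit the yaws.

```bash
cat > fit.py <<'E'
from h import *
np.set_printoptions(precision=2,suppress=True)
def rect(P):
    (c,s,a)=cv2.minAreaRect(P[:,:2].astype(np.float32)); return np.array(c),np.array(s),((a+45)%90-45)*np.pi/180
def masks(p):
    Q=cloud(p); hsv=cv2.cvtColor(p["img"],cv2.COLOR_RGB2HSV).astype(int); h,s,v=np.moveaxis(hsv,-1,0); z=Q[...,2]
    near=lambda c,r:np.hypot(Q[...,0]-c[0],Q[...,1]-c[1])<r
    return Q,dict(pad=near((555,236),150)&(h>100)&(h<130)&(s>90)&(z<12),
      square=near((545,250),110)&(s<60)&(z>12)&(z<32)&(v>90),
      grip=near((549,264),50)&(z>50),
      plate=near((582,-248),210)&(s<60)&(v>110)&(z<20)&(z>4),
      fence=near((582,-248),210)&(h>18)&(h<32)&(s>120)&(z>40),
      arm=near((582,-248),210)&(h<16)&(s>140)&(z>42),
      strips=near((582,-248),210)&(s<70)&(z>34)&(z<46))
if __name__=="__main__":
  for c in("top","side"):
    p=dict(np.load(c+"0.npz")); Q,M=masks(p)
    vis=p["img"].copy()//2
    for i,(n,m) in enumerate(M.items()):
        P=Q[m]; vis[m]=cv2.applyColorMap(np.uint8([[i*36]]),cv2.COLORMAP_JET)[0,0]
        if len(P)>5: 
            e,V=np.linalg.eigh(np.cov(P[:,:2].T)); d=V[:,1]
            print(c,n,len(P),*rect(P),"mean",P.mean(0),"pca",(np.arctan2(d[1],d[0])+np.pi/4)%(np.pi/2)-np.pi/4)
    cv2.imwrite(f"pics/m_{c}.png",cv2.resize(vis[100:240,140:420],(800,400),interpolation=0)[...,::-1])
E
python3 fit.py
```

```text
top pad 1949 [556.24 237.38] [178.89 178.37] 0.33270591866445465 mean [553.47 220.82   2.72] pca 0.31717733230992096
top square 627 [542.72 245.64] [129.06 129.47] 0.351248743675863 mean [553.21 272.61  20.49] pca -0.43648598221774115
top grip 86 [551.43 266.49] [49.71 16.35] 0.3717978278049689 mean [550.76 266.26  63.62] pca 0.36452039260522673
top plate 4846 [ 582.9  -243.83] [413.16 409.08] 0.08740862546765626 mean [ 561.4  -255.86   10.77] pca -0.31062212203610917
top fence 631 [ 680.45 -259.98] [ 31.25 250.05] 0.0396283946197323 mean [ 680.15 -256.76   46.92] pca 0.0408314102179137
top arm 331 [ 554.87 -159.39] [161.64  24.67] 0.14231042370893954 mean [ 552.08 -159.3    49.16] pca 0.13639725531147873
top strips 309 [ 621.64 -241.03] [129.66 260.65] 0.7530635261803057 mean [ 624.42 -242.81   41.95] pca 0.6350179489777652
side pad 607 [555.22 227.6 ] [173.64 163.25] 0.3183671597498454 mean [543.66 198.51   2.92] pca -0.2384130565902849
side square 257 [551.75 263.83] [ 90.84 176.27] -0.46643315727239376 mean [548.85 255.45  19.71] pca -0.4205361255346194
side grip 63 [549.83 261.38] [52.55 20.42] 0.41006638740497153 mean [547.61 259.33  59.77] pca 0.317697439027699
side plate 3773 [ 582.32 -251.23] [387.76 387.06] -0.12519973021847813 mean [ 546.67 -286.43   10.78] pca 0.7049170022822158
side fence 484 [ 678.67 -259.89] [ 32.26 254.02] 0.04701784272923994 mean [ 678.29 -268.58   46.82] pca 0.04313622289636854
side arm 233 [ 549.21 -163.91] [155.16  28.26] 0.1590644699951689 mean [ 548.93 -166.1    48.41] pca 0.15465216321740138
side strips 365 [ 620.77 -242.59] [135.21 262.94] 0.7538986934981545 mean [ 610.57 -239.41   40.99] pca 0.6762615965841361
```

```bash
cat >> h.py <<'E'
PC=np.array([580.3,-248.9]); PY=0.042
def ori(th): return np.array([0,np.cos(th/2),np.sin(th/2),0])   # tool down, tool x at angle th
def R(a): return np.array([[np.cos(a),-np.sin(a)],[np.sin(a),np.cos(a)]])
E
python3 - <<'E'
from h import *; from fit import masks
for c in("top","side"):
    Q,M=masks(dict(np.load(c+"0.npz"))); P=Q[M["strips"]]; L=(P[:,:2]-PC)@R(PY)
    f=L[(L[:,0]>45)&(L[:,1]<10)]; print(c,"fence strip",len(f),np.percentile(f[:,0],[1,5,25,50,95]),np.percentile(f[:,1],[1,99]))
    A=(P[:,:2]-PC)@R(PY)-[53,85]
    A=A@R(0.103); s=A[(A[:,0]<-10)&(A[:,1]>-45)]; print("stop strip (arm fr, approx)",len(s),np.percentile(s[:,1],[1,5,25,50,95]),np.percentile(s[:,0],[1,99]))
for th in(0.355,0.355+np.pi,0.355-np.pi): print(th,arm.inverse_kinematics([551,265.5,150],ori(th)))
for th in(PY,PY+np.pi,PY-np.pi): print(th,arm.inverse_kinematics([590,-250,60],ori(th)))
print(arm.get_orientation(),arm.get_force(),arm.get_torque())
E
```

```text
top fence strip 142 [74.18 74.51 76.22 78.66 84.47] [-132.32    8.98]
stop strip (arm fr, approx) 101 [-14.33 -13.81 -11.45  -8.66  -4.22] [-143.48  -10.08]
side fence strip 149 [71.81 72.54 73.96 75.43 82.47] [-137.02    9.21]
stop strip (arm fr, approx) 162 [-19.27 -18.29 -16.29 -13.65   0.19] [-145.94  -10.36]
0.355 [ 0.33  0.27  1.71 -0.    1.16  1.55]
3.496592653589793 [ 0.33  0.27  1.71 -0.    1.16 -1.59]
-2.786592653589793 [ 0.33  0.27  1.71 -0.    1.16 -1.59]
0.042 [-0.51  0.44  1.68 -0.    1.03  1.02]
3.183592653589793 [-0.51  0.44  1.68 -0.    1.03 -2.12]
-3.0995926535897933 [-0.51  0.44  1.68 -0.    1.03 -2.12]
[ 0.    0.19  0.98 -0.  ] [-0.44 -0.53 -0.37] [ 0.04 -0.04  0.  ]
```

Run:
```python
from h import *
np.set_printoptions(precision=2,suppress=True)
th=0.36; o=ori(th)
arm.set_gripper(1.0,80)
arm.movep([550.8,265,150],o)
arm.move_l([550.8,265,29],rate=100)
arm.set_gripper(0.0,80)
print(arm.get_time(),arm.get_grip_width(),arm.get_grip_force(),arm.get_ee_pos(),arm.get_force())
arm.move_l([550.8,265,60],rate=60); arm.pause(.3)
print(arm.get_ee_pos(),arm.get_force(),arm.get_torque())
arm.move_l([550.8,265,160],rate=150)
def P(x,y): return PC+R(PY)@[x,y]
g=P(-8+17,-50+17)   # tcp = grip
arm.movep([*g,160],ori(PY)); arm.pause(.3)
print(arm.get_time(),arm.get_ee_pos(),arm.get_force(),arm.get_torque())
p=viewer.read_camera("top"); save(p,"top1"); s=viewer.read_camera("side"); save(s,"side1")
a=p["img"][110:260,250:420]; b=s["img"][160:310,210:380]
cv2.imwrite("pics/c1.png",cv2.resize(np.hstack([a,b]),(800,353),interpolation=cv2.INTER_CUBIC)[...,::-1])
```

```text
5.1667 0.17861845747775945 78.64059090614319 [551.04 265.24  29.36] [0.67 0.34 2.32]
[550.46 264.87  59.52] [-0.84 -0.06 -4.06] [-0.02  0.05  0.02]
9.225 [ 590.95 -280.83  160.04] [ 0.72 -0.57 -4.59] [-0.04  0.07 -0.  ]
```

View pics/c1.png

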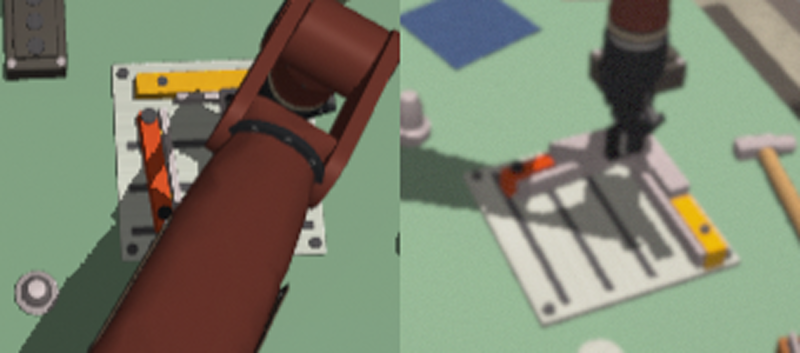

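The square is held level over the plate, clear of both strips. Next I'll lower it and touch the fence.

```bash
cat >> h.py <<'E'
def read(n=8):
    F=[];T=[]
    for _ in range(n): F.append(arm.get_force()); T.append(arm.get_torque()); arm.pause(.02)
    return np.mean(F,0),np.mean(T,0)
def loc(): return R(PY).T@(np.array(arm.get_ee_pos()[:2])-PC)
def W(l,z): return [*(PC+R(PY)@np.asarray(l)),z]
def rep(tag,f0=(0,0,0),t0=(0,0,0)):
    f,t=read(); f=f-f0;t=t-t0
    print(tag,"t%.1f"%arm.get_time(),"loc",loc().round(2),"z%.2f"%arm.get_ee_pos()[2],"F",(R(PY).T@f[:2]).round(2),f[2].round(2),"T",t.round(3)); return f,t
E
python3 - <<'E'
from h import *
import json
Z=39.2; l0=np.array([9.,-33.])
arm.move_l(W(l0,60),rate=120)
print(arm.move_l(W(l0,Z),rate=30,contact_N=6)); arm.pause(.3)
f0,t0=read(20); json.dump([f0.tolist(),t0.tolist()],open("zero.json","w"))
rep("free",f0,t0)
print(arm.move_l(W(l0+[32,0],Z),rate=12,contact_N=4)); rep("touch",f0,t0)
arm.pause(.3); c=loc(); rep("touch",f0,t0)
for d in(-.01,.0,.01):
    arm.move_l(W(c,Z),rate=10,ori=ori(PY+d)); arm.pause(.2); rep("yaw%+.3f"%d,f0,t0)
E
```

```text
False
free t11.9 loc [  8.96 -33.01] z39.18 F [0.52 0.12] -0.12 T [-0.003 -0.011 -0.   ]
True
touch t13.5 loc [ 24.53 -32.17] z37.46 F [-0.57  0.27] 5.92 T [-0.204 -0.212 -0.012]
touch t14.0 loc [ 24.48 -32.12] z37.38 F [-0.14 -0.22] 9.03 T [-0.301 -0.405  0.027]
yaw-0.010 t14.8 loc [ 24.03 -31.88] z38.67 F [-0.09 -0.52] 0.09 T [ 0.013 -0.011 -0.004]
yaw+0.000 t15.4 loc [ 24.49 -32.14] z39.22 F [-0.   -0.12] 0.09 T [-0.023 -0.004  0.004]
yaw+0.010 t15.9 loc [ 24.5  -32.12] z39.21 F [ 0.12 -0.03] 0.21 T [ 0.022 -0.015 -0.022]
```

The line dipped about 2 mm and brushed the plate before reaching the fence. I'll run 4 mm higher.

Run:
```python
from h import *
import json
f0,t0=map(np.array,json.load(open("zero.json"))); Z=43.
c=loc(); arm.move_l(W([c[0]-1,-33],Z),rate=20,ori=ori(PY)); arm.pause(.3); rep("free",f0,t0)
print(arm.move_l(W([c[0]+16,-33],Z),rate=12,contact_N=4)); rep("touch",f0,t0); arm.pause(.3); rep("touch",f0,t0)
c=loc(); z=arm.get_ee_pos()[2]
for d in(-.01,0,.01):
    arm.move_l(W(c+[.3,0],Z),rate=10,ori=ori(PY+d)); arm.pause(.3); rep("yaw%+.3f"%d,f0,t0)
arm.move_l(W(c+[.3,0],Z),rate=10,ori=ori(PY))
```

```text
free t16.7 loc [ 23.44 -32.95] z42.91 F [-0.22 -0.29] -0.03 T [-0.017 -0.01  -0.013]
True
touch t17.4 loc [ 22.92 -31.03] z39.35 F [ 0.06 -0.32] 0.03 T [-0.007  0.004 -0.011]
touch t17.8 loc [ 23.23 -31.32] z39.78 F [-0.05 -0.  ] 0.03 T [ 0.001 -0.005 -0.008]
yaw-0.010 t18.7 loc [ 23.52 -31.32] z42.97 F [0.16 0.  ] -0.05 T [ 0.009 -0.013 -0.003]
yaw+0.000 t19.4 loc [ 23.52 -31.32] z43.00 F [0.35 0.14] -0.09 T [ 0.026 -0.001 -0.014]
yaw+0.010 t20.1 loc [ 23.53 -31.31] z43.00 F [0.18 0.04] 0.06 T [ 0.012  0.006 -0.015]
```

The guarded move trips on its own transient, so I'll step in with small moves and read the force myself.

```bash
cat >> h.py <<'E'
def fl(f0,n=4):
    f,t=read(n); return np.r_[R(PY).T@(f-f0)[:2]]
E
python3 - <<'E'
from h import *
import json
f0,t0=map(np.array,json.load(open("zero.json"))); Z=41.; x=23.4; y=-33
t1=arm.get_time()
arm.move_l(W([x,y],Z),rate=20,ori=ori(PY)); arm.pause(.2)
f0,t0=read(15); json.dump([f0.tolist(),t0.tolist()],open("zero.json","w"))
while x<32:
    x+=.5; arm.move_l(W([x,y],Z),rate=10); f=fl(f0); print(round(x,1),f.round(2),loc().round(2),"%.2f"%arm.get_time(),end=" | ")
    if f[0]<-2.5: break
arm.pause(.2); rep("touch",f0,t0)
for d in(-.01,0,.01):
    arm.move_l(W([x,y],Z),rate=10,ori=ori(PY+d)); arm.pause(.15); rep("yaw%+.3f"%d,f0,t0)
arm.move_l(W([x,y],Z),rate=10,ori=ori(PY)); print(x)
E
```

```text
23.9 [-0.36 -0.1 ] [ 23.94 -32.98] 21.40 | 24.4 [-0.2  -0.38] [ 24.42 -32.98] 21.72 | 24.9 [0.1  0.21] [ 24.92 -33.  ] 22.03 | 25.4 [ 0.07 -0.21] [ 25.4  -32.98] 22.35 | 25.9 [-1.15  0.24] [ 25.56 -32.93] 22.67 | 26.4 [-3.58  1.4 ] [ 25.73 -32.88] 22.98 | touch t23.3 loc [ 25.78 -32.87] z40.84 F [-5.01  0.97] 2.59 T [-0.051  0.827 -0.286]
yaw-0.010 t23.9 loc [ 25.77 -32.85] z40.74 F [-5.16  0.52] 2.58 T [0.144 0.832 0.231]
yaw+0.000 t24.4 loc [ 25.8  -32.86] z40.63 F [-4.7   0.55] 2.11 T [-0.045  0.83  -0.237]
yaw+0.010 t24.9 loc [ 25.37 -33.15] z40.62 F [-5.83 -0.  ] 2.52 T [-0.208  1.014 -0.476]
26.4
```

The fence contact is at grip x ≈ 25.5. The torque changes sign between yaw −0.01 and 0, so the plate yaw is about 0.037. Next I'll slide into the stop.

```bash
sed -i 's/PY=0.042/PY=0.037/' h.py
python3 - <<'E'
from h import *
import json
f0,t0=map(np.array,json.load(open("zero.json"))); Z=41.; x=26.1; y=-32.9
arm.move_l(W([x,y],Z),rate=10,ori=ori(PY)); rep("yaw",f0,t0)
y=-6; arm.move_l(W([x,y],Z),rate=25); rep("slid",f0,t0)
log=[]
while y<36:
    f=fl(f0); log.append((round(x,2),round(y,2),*f.round(1)))
    if f[1]<-7: break
    x+=np.clip(.08*(5+f[0]),-.3,.3)
    y+=1. if (f[1]>-2.5 and y<13) else .4
    arm.move_l(W([x,y],Z),rate=12)
print(*log[::2],log[-3:],sep="\n")
arm.pause(.2); rep("end",f0,t0); print(x,y)
json.dump([x,y],open("xy.json","w"))
E
```

```text
yaw t25.6 loc [ 25.95 -32.75] z40.63 F [-3.41  0.4 ] -0.1 T [-0.001  0.649 -0.007]
slid t26.9 loc [26.04 -6.87] z41.42 F [-4.05 -1.86] 0.41 T [-0.485  0.801 -0.004]
(26.1, -6, np.float64(-4.3), np.float64(-2.3))
(np.float64(26.16), -4.0, np.float64(-4.6), np.float64(-2.8))
(np.float64(26.23), -3.2, np.float64(-5.0), np.float64(-3.2))
(np.float64(26.25), -2.4, np.float64(-4.9), np.float64(-2.7))
(np.float64(26.29), -1.6, np.float64(-4.7), np.float64(-3.1))
(np.float64(26.34), -0.8, np.float64(-4.6), np.float64(-3.2))
(np.float64(26.38), -0.0, np.float64(-4.7), np.float64(-3.2))
(np.float64(26.45), 0.8, np.float64(-5.3), np.float64(-3.1))
(np.float64(26.43), 1.6, np.float64(-5.0), np.float64(-3.0))
(np.float64(26.42), 2.4, np.float64(-4.5), np.float64(-3.0))
(np.float64(26.44), 3.2, np.float64(-5.0), np.float64(-2.9))
(np.float64(26.47), 4.0, np.float64(-5.2), np.float64(-2.9))
(np.float64(26.45), 4.8, np.float64(-5.4), np.float64(-3.1))
(np.float64(26.43), 5.6, np.float64(-4.6), np.float64(-2.8))
(np.float64(26.46), 6.4, np.float64(-5.1), np.float64(-3.3))
(np.float64(26.44), 7.2, np.
[... 1002 characters left out ...]
 np.float64(-3.6))
(np.float64(26.32), 20.8, np.float64(-5.1), np.float64(-3.9))
(np.float64(26.31), 21.6, np.float64(-4.8), np.float64(-4.2))
(np.float64(26.36), 22.4, np.float64(-5.4), np.float64(-3.8))
(np.float64(26.35), 23.2, np.float64(-4.8), np.float64(-3.8))
(np.float64(26.34), 24.0, np.float64(-5.3), np.float64(-5.9))
(np.float64(26.31), 24.8, np.float64(-5.1), np.float64(-7.8))
[(np.float64(26.34), 24.0, np.float64(-5.3), np.float64(-5.9)), (np.float64(26.31), 24.4, np.float64(-5.1), np.float64(-6.4)), (np.float64(26.31), 24.8, np.float64(-5.1), np.float64(-7.8))]
end t50.7 loc [26.13 21.71] z41.62 F [-4.93 -7.41] -0.91 T [-1.304  0.948 -0.011]
26.307925691509606 24.799999999999976
```

Run:
```python
from h import *; import json
from fit import masks
f0,t0=map(np.array,json.load(open("zero.json"))); Z=41.
x,y=json.load(open("xy.json"))
for dx,dy in((.3,.8),(.2,.8)):
    x+=dx;y+=dy; arm.move_l(W([x,y],Z),rate=8); rep("press",f0,t0)
json.dump([x,y],open("xy.json","w"))
s=viewer.read_camera("side"); save(s,"side2")
Q,M=masks(s)
for n in("fence","arm"):
    P=Q[M[n]]; print(n,len(P),*rect(P) if 0 else cv2.minAreaRect(P[:,:2].astype(np.float32)))
cv2.imwrite("pics/c2.png",cv2.resize(s["img"][190:310,220:380],(800,600),interpolation=cv2.INTER_CUBIC)[...,::-1]); print(arm.get_time())
```

```text
press t51.1 loc [26.11 21.81] z41.64 F [-5.68 -9.  ] -0.57 T [-1.6   1.06 -0.02]
press t51.5 loc [26.16 21.86] z41.76 F [ -6.98 -10.62] -0.66 T [-1.89  1.15 -0.04]
fence 433 (653.8840942382812, -266.9272155761719) (81.6995849609375, 250.5770721435547) 2.2207393646240234
arm 1549 (522.7749633789062, -177.31570434570312) (132.1863555908203, 249.46044921875) 63.05143356323242
51.5667
```

View pics/c2.png

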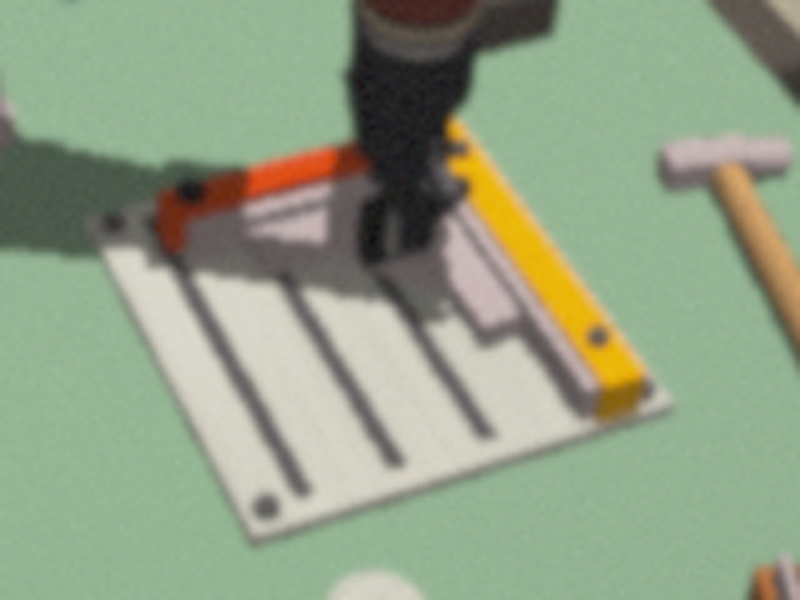

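The side view shows the stop arm parallel to the plate edge and both legs of the square against the strips at about (300,200) and (470,250). The position is rigid under load. Next: hold, retreat, lay the square back.

Run:
```python
from h import *; import json
f0,t0=map(np.array,json.load(open("zero.json"))); Z=41.
x,y=json.load(open("xy.json"))
arm.move_l(W([x+.15,y],Z),rate=8); arm.pause(1.1); rep("hold",f0,t0)
l=loc(); z=arm.get_ee_pos()[2]
arm.move_l(W([l[0]-.3,l[1]-5],z),rate=12)
arm.move_l(W([l[0]-9,l[1]-25],z),rate=60)
a=W([l[0]-9,l[1]-25],160); arm.move_l(a,rate=120)
g=[564.5,256.8]; arm.movep([*g,160],ori(.36))
arm.move_l([*g,45],rate=120); arm.move_l([*g,30],rate=25); arm.pause(.1); rep("low",f0,t0)
arm.move_l([*g,29.2],rate=10); arm.pause(.1); rep("down",f0,t0)
p=viewer.read_camera("side"); save(p,"side3")
```

```text
hold t53.0 loc [26.13 21.85] z41.75 F [ -6.89 -10.27] -0.15 T [-1.889  1.201 -0.037]
low t59.6 loc [  2.99 505.98] z30.06 F [-0.03  0.21] -0.32 T [-0.003  0.006  0.012]
down t60.1 loc [  3.15 505.97] z29.36 F [0.79 0.45] 0.47 T [ 0.022 -0.062 -0.013]
```

Run:
```python
from h import *; from fit import rect,masks
np.set_printoptions(precision=2,suppress=True)
g=[564.5,256.8]
arm.move_l([*g,28.8],rate=10); print(arm.get_force(),arm.get_time())
arm.set_gripper(1.0)
arm.move_l([*g,160],rate=120); arm.movep([430,420,250],ori(.36)); print(arm.get_time())
p=viewer.read_camera("top"); save(p,"top4"); Q,M=masks(p)
for n in("pad","square","grip","fence","arm"): print(n,M[n].sum(),*rect(Q[M[n]]))
cv2.imwrite("pics/c4.png",cv2.resize(p["img"][110:260,140:400],(800,462),interpolation=cv2.INTER_CUBIC)[...,::-1]); print(arm.get_time())
```

```text
[-0.89 -0.56  0.71] 60.375
63.2167
pad 1963 [556.58 237.65] [179.17 178.57] 0.3297328322025174
square 633 [557.6  236.33] [130.04 131.07] 0.37219477196544515
grip 84 [565.32 257.32] [48.13 16.47] 0.3595293104532464
fence 634 [ 679.62 -259.92] [ 32.65 249.54] 0.035842253399372304
arm 332 [ 555.19 -151.79] [163.2   24.31] 0.03259103305108994
63.2667
```

View pics/c4.png

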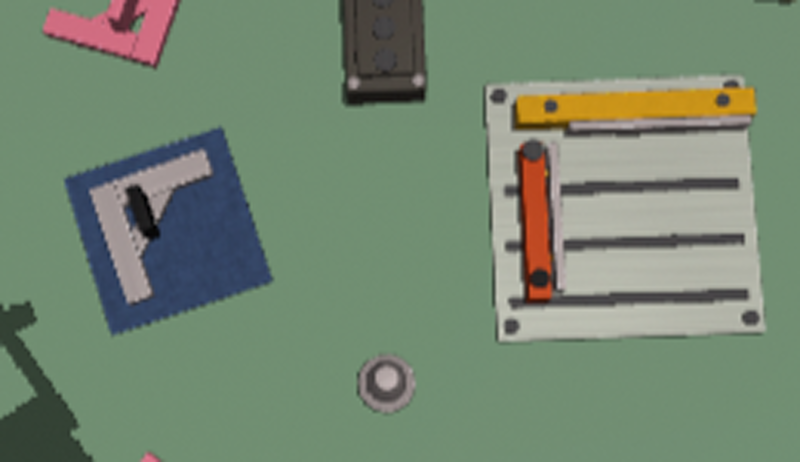

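The square lies flat in the middle of the pad at about (150,225), and the stop at about (535,220) is at 0.033 rad against the fence's 0.036, so they are square. I'm handing it in.

```bash
python3 -c "
from cell import arm
print(arm.finish_job(),arm.get_time())"
```

```text
the job is handed in; nothing more can be done
the job is handed in; nothing more can be done
```

The job is handed in at about 63 s of robot time: the square was pressed flush into the corner at about 7 N on the fence and 10 N on the stop side, held for over a second, then laid back within 2 mm of the pad's middle, with the stop left square to the fence to about 0.003 rad; early on its underside brushed the setup plate once (about 9 N).

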